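# Set out the soldering place on a goldsmith's bench

## Robot

A 7-joint arm with a two-finger parallel gripper is mounted at the origin on the work surface. World frame = base frame: x ahead of the robot, y to its left, z up, the work surface at z = 0. Lengths are in m, angles in rad, forces in N, time in s.
With the tool pointing down it reaches from about 0.4 to 0.85 m from the base axis. Payload 10.4 kg.
Tool frame: the origin (TCP) lies at the centre of the arm's flange, where the gripper is bolted on; the fingertips stand 173 mm ahead of it and the grasp point (between the pads) lies 155 mm ahead of it; z points along the fingers, y is the line along which they close (so a half turn about z gives the same grasp; the last joint's range is limited). The gripper opens to 85 mm and grips with 20 to 120 N. Pads are 22 mm wide; open, the fingers measure 114 mm over their backs; the gripper's body (76 mm by 85 mm) begins 54 mm behind the grasp point. The pads swing forward as they close: fully open they stand 13 mm farther back than shut.
Start: joints at [-1.211, 0.332, -0.065, 1.46, 0.022, 1.35, -0.088], TCP at [0.233, 0.58, 0.405] pointing down, gripper open.
Joint ranges: [-2.6, 2.6], [-0.5, 2.12], [-1.47, 1.34], [0.16, 2.42], [-1.27, 4.41], [0.06, 2.06], [-2.6, 2.6]. Speed limits (rad/s): [2.22, 2.22, 2.79, 2.79, 3.14, 3.14, 3.14].

## Interface

Orientations are given as a unit quaternion [x, y, z, w].
In Python, from workcell import manip, viewer, finder gives the robot as it stands.
- The arm moves only by the tool arm_command, never from a script. Its argument "plan" is a list of rows, each an object with "dp": the shift along the tool's x, y, z in mm, a list of three; "spin": the turn about the tool's z in rad. A call has 1 to 5 rows; each row shifts and turns the commanded pose from where the row before left it, along the tool's axes as they then stand; what a row does not reach is not made up. A row lasts 1/10 s, in which the tool goes at most 50 mm and 8.59 degrees, less where a joint would pass 70% of its speed; a pose out of reach is approached as far as the arm can. A call is refused whole if a number of a shift passes 50 or a number of a turn 0.15, either way. A call with a gripper value outside its range is refused whole. "grip" is the closure, from -1 (fully open) to 1 (shut), set as the call begins (left out, the last holds). The fingers move at their own pace and stop on an object; "newtons" is the grip in N (left out, the last holds). Time passes only in rows, so rows that do not move let the fingers close. It gives the time, the measured TCP pose, the force, the opening and the grip force at its end, in the units of the state.
- manip.get_obs(): the state, without advancing time (a new reading comes with each control period).
- viewer.camera(name): name is "scene" or "top" or "wrist"; returns the picture (420x560x3 uint8, blue, green, red); there is no depth.
- viewer.camera_params(name): a dict with "vertical_fov" (degrees; the focal length in pixels is half the picture's height over the tangent of half this angle, whatever the lens; pixels are square), "cx", "cy" (the principal point, pixels), "R" (3x3) and "t" (3): a world point X has camera coordinates R X + t; the wrist camera has in their place "T_tool_cam" (4x4, takes a point from camera to tool coordinates, whose origin is the TCP and whose axes are the flange's). Camera axes: x right, y down, z forward; pixel columns grow to the right and rows downward; lengths in m; the calibration is good to about 2 mm. A picture is of the moment at which its call begins: read the wrist's pose just before it. camera_params takes no time and is no camera call.
- manip.hand_in(): hands the job in; it is judged then, once.
Trained networks look in the newest picture that a camera, given by its name, has taken for a name from the list of things; names that differ only in an ending like _2 or _b are one class to them, and where a whole thing is asked for, a point or a joint stands for the part that bears it (a point fixed in the world has none). Each returns a list of dicts, best first, with "score" (0 to 1); they miss things now and then, are a little off and sometimes report something else, mostly with a low value. They report only what shows in the picture. A call takes as long as a camera call. They do not tell look-alikes from the thing itself.
- finder.find_in(camera, thing): "position" ([x, y, z] in m, in world coordinates, good to about 4 mm: the middle of the surface that is visible of it).
The state is a dict: "clock": time; "joint_pos": joint angles; "joint_velocities": joint speeds; "tau": joint torques, N m; "position": TCP position; "ee_rot": TCP orientation; "ft_force": force on the tool from outside, world axes, zero at the start; "torque": the same for the moment, N m; "grip_width": opening from 0.0 (shut) to 1.0 (fully open); "grasp_force": force on a finger pad.
Only numpy, scipy, OpenCV 4.12 (cv2) and the standard library are available. Lean on these libraries where they do the work, as an engineer would, in place of code of your own. Each camera call takes 0.05 s, during which the arm holds its last target. There are 200 camera calls.

## Task

Make the soldering place ready by pushing things along the bench, without lifting or tipping anything. First push the tan soldering block fully home into the corner of the aluminium L-shaped stop, flat against both bars; then push the round steel spirit lamp until it stands wholly inside the red ring marked on the bench. Leave everything else where it is, the block in its corner included.

Things in the scene. Friction and masses are not known exactly. Their poses are not given: they have to be found in the camera images.
- block: tan fire-brick soldering block with dark scorch spots, loose on the bench: 100 mm along its x, 160 mm along its y, 32 mm high, about 0.45 kg, sliding friction moderate. Origin at the centre of its underside. It starts within 0.25 rad of the world's axes. Home in the corner its x and y point along the stop's x and y, with its origin at about (-50, -80) mm in the stop's frame
- stop: fixed L-shaped stop of two aluminium bars 20 mm wide and 22 mm high with brass screws. Origin at the inner corner, at bench level; x points away from the robot, y to the left (turned up to 0.12 rad). The back bar's inner face is the plane x = 0, from y = -240 mm to 0; the end bar's inner face is the plane y = 0, from x = -120 mm to 0. The block belongs on the -x, -y side
- lamp: round polished steel spirit lamp with a brass band and a conical top: 97 mm across up to 36 mm height, then tapering to a point 64 mm above the bench; about 0.35 kg, loose, slides on its flat base. Origin at the centre of its underside
- mark: round white spot with a red ring about it, painted flat on the bench (nothing to touch, under 2 mm): ring inner diameter 122 mm, outer 136 mm. Origin at its centre. The block may lie partly over it at the start
- flux_jar: amber glass jar with a blue cap, 44 mm across, 40 mm high; bystander; origin at the centre of its underside
- dropper: white plastic bottle with a black cap, 38 mm across, 85 mm high; bystander; origin at the centre of its underside
- graver: hand tool with a wooden handle and steel shank, 150 mm long, lying on the bench; bystander; origin near its middle, at bench level
- ring_pad: blue cloth-covered pad 45 x 45 x 22 mm carrying a gold ring with a blue stone (30 mm high in all); bystander; origin at the centre of its underside
- tweezers: steel tweezers with red grips, 150 mm long, 7 mm high, lying on the bench; bystander; origin near the middle, at bench level
Not all that is in view belongs to the job. Of the things that look like the block, the smallest one is meant.

How it is judged:
By the outcome, as a careful person would: the job done as asked, in the order asked, and still so for the second after the job is handed in, with the robot touching nothing.
It also fails if it takes over 72 s, if anything falls off the work surface, if the arm or the gripper's body presses on something with over 40 N, if the wrist force passes 120 N, or if a joint passes its speed limit or range.

## Working session

There is one attempt and no reset: what is moved stays moved. The work goes in short steps, Python scripts to look and compute and a tool call to move; the robot and the scene stay as the last step left them, time stands still between calls to the robot, and variables do not carry over. Pictures are saved under pics/ and viewed, at most 11 in all, crops included, and the job is handed in when it is done.

Besides the shell and the picture viewer there is one more tool, called after "Emit:" by a JSON object that holds its "name" and its "arguments", one argument or row to a line. arm_command: Moves the arm, as the interface text tells. Its arguments: {"type":"object","properties":{"plan":{"type":"array","items":{"type":"object","properties":{"dp":{"type":"array","items":{"type":"number"}},"spin":{"type":"number"}}}},"grip":{"type":"number"},"newtons":{"type":"number"}},"required":["plan"]}

```bash
mkdir -p pics; cat > h.py <<'E'
import numpy as np, cv2
from workcell import manip, viewer, finder
def ray(cam,u,v,z=0.0):
    p=viewer.camera_params(cam); f=210/np.tan(np.radians(p["vertical_fov"])/2)
    R=np.array(p["R"]);t=np.array(p["t"]); d=R.T@np.array([(u-p["cx"])/f,(v-p["cy"])/f,1]); c=-R.T@t
    return c+d*(z-c[2])/d[2]
def proj(cam,X):
    p=viewer.camera_params(cam); f=210/np.tan(np.radians(p["vertical_fov"])/2)
    q=np.array(p["R"])@np.array(X)+np.array(p["t"]); return np.array([p["cx"]+f*q[0]/q[2],p["cy"]+f*q[1]/q[2]])
E
python3 - <<'E'
from h import *
for c in("top","scene"):
    im=viewer.camera(c); cv2.imwrite(f"pics/{c}0.png",im)
    p=viewer.camera_params(c); print(c,p["vertical_fov"],np.round(-np.array(p["R"]).T@np.array(p["t"]),3))
for n in "block stop lamp mark flux_jar dropper graver ring_pad tweezers".split():
    print(n,[(np.round(r["position"],3).tolist(),round(r["score"],2),proj("top",r["position"]).round().tolist()) for r in finder.find_in("top",n)])
o=manip.get_obs();print(o)
E
```

```text
top 42.916176330086294 [0.361 0.032 1.469]
scene 46.78501925608012 [1.115 0.327 1.094]
block [([0.537, -0.048, 0.027], 0.89, [324.0, 185.0]), ([0.3, -0.24, 0.046], 0.77, [395.0, 274.0]), ([0.221, 0.282, 0.046], 0.61, [197.0, 301.0])]
stop [([0.685, 0.135, 0.021], 0.77, [258.0, 130.0])]
lamp [([0.51, -0.327, 0.05], 0.7, [429.0, 196.0])]
mark []
flux_jar [([0.721, -0.191, 0.038], 0.72, [378.0, 118.0])]
dropper [([0.646, 0.288, 0.055], 0.63, [200.0, 141.0])]
graver [([0.491, 0.324, 0.026], 0.66, [187.0, 199.0])]
ring_pad [([0.453, 0.222, 0.018], 0.81, [224.0, 214.0])]
tweezers [([0.397, 0.424, 0.002], 0.79, [151.0, 233.0]), ([0.512, -0.33, 0.048], 0.51, [430.0, 196.0]), ([0.45, 0.223, 0.019], 0.29, [223.0, 215.0])]
{'clock': 0.55, 'joint_pos': array([-1.2106296 ,  0.33223622, -0.06467493,  1.46011883,  0.02158099,
        1.34989885, -0.08852314]), 'joint_velocities': array([-0.00102704, -0.00106667, -0.00031552, -0.00195493,  0.00145833,
       -0.00196242,  0.00113931]), 'tau': array([-7.50684176e-04, -6.24842262e+01,  4.87856241e-02, -3.91632342e+01,
        1.64909195e-02,  2.07581041e-03, -5.13911277e-05]), 'position': array([0.23342869, 0.57977934, 0.40470582]), 'ee_rot': array([ 1.90240431e-01,  9.81737530e-01,  1.78697042e-05, -1.04276950e-05]), 'ft_force': array([ 0.19373807,  0.60578783, -0.16088532]), 'torque': array([-0.04129352,  0.00025409, -0.05886851]), 'grasp_force': 0.0, 'grip_width': 0.9963761692211083}
```

View pics/top0.png

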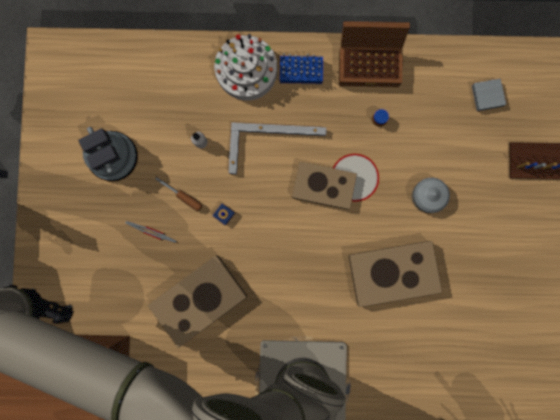

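View pics/scene0.png

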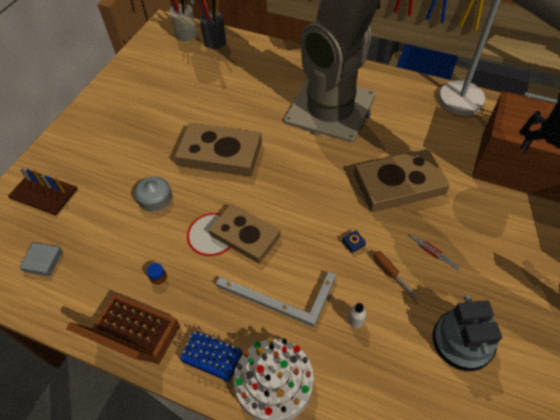

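The top view shows three block look-alikes: the small tan one at (324,185), a large one at (395,274) and a large one at (197,301). By the description it is the small one at (324,185). The stop's corner is at about (238,133), the lamp at (430,196) and the mark at (354,177), partly under the block. The scene view agrees.

```bash
python3 - <<'E'
from h import *
im=cv2.imread("pics/top0.png")
c=im[105:225,200:460]; cv2.imwrite("pics/crop0.png",cv2.resize(c,None,fx=3,fy=3,interpolation=cv2.INTER_CUBIC))
p=viewer.camera_params("top"); print(p["cx"],p["cy"])
h=cv2.cvtColor(im,cv2.COLOR_BGR2HSV)
red=((h[...,0]<8)|(h[...,0]>172))&(h[...,1]>120)&(h[...,2]>90)
m=np.zeros(red.shape,bool); m[140:215,320:390]=1
ys,xs=np.nonzero(red&m); P=np.array([ray("top",x,y)[:2] for x,y in zip(xs,ys)])
A=np.c_[2*P,np.ones(len(P))]; s=np.linalg.lstsq(A,(P**2).sum(1),rcond=None)[0]
print("mark",s[:2],np.sqrt(s[2]+s[0]**2+s[1]**2),len(P))
for u,v in[(324,185),(310,175),(258,130),(300,130),(235,155),(270,150),(430,196)]: print(u,v,im[v,u],h[v,u])
E
```

```text
290.88502154133585 211.27792981235478
mark [ 0.56384114 -0.13375256] 0.06490374241052628 167
324 185 [29 40 49] [ 17 104  49]
310 175 [51 64 78] [14 88 78]
258 130 [117 117 117] [  0   0 117]
300 130 [138 140 139] [ 45   4 140]
235 155 [130 130 131] [  0   2 131]
270 150 [ 83 121 151] [ 17 115 151]
430 196 [107 107 104] [ 90   7 107]
```

View pics/crop0.png

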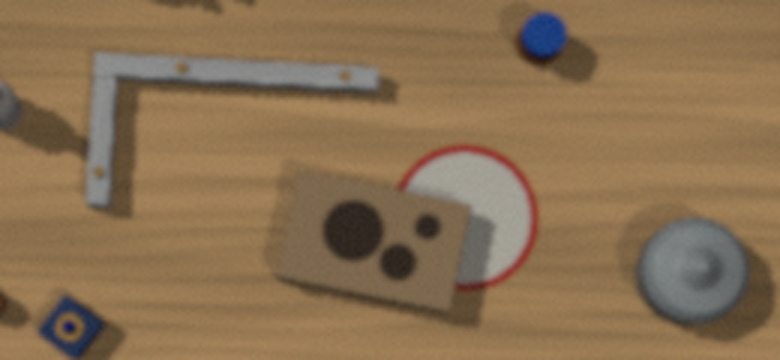

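The crop confirms the small block, with three scorch spots and corners at crop px (295,167), (472,205), (450,312) and (275,277). The stop's inner corner is at crop px (117,78). The red ring is clear, and its fitted radius of 65 mm is as it should be.

```bash
cat >> h.py <<'E'
def fit(world,loc):
    W=np.array(world)[:,:2];L=np.array(loc,float);a=W.mean(0);b=L.mean(0)
    U,S,Vt=np.linalg.svd((L-b).T@(W-a));R=Vt.T@np.diag([1,np.linalg.det(Vt.T@U.T)])@U.T
    t=a-R@b;return t,np.arctan2(R[1,0],R[0,0]),np.linalg.norm(W-(L@R.T+t),axis=1)
E
python3 - <<'E'
from h import *
q=lambda c,z:ray("top",200+(c[0]+.5)/3-.5,105+(c[1]+.5)/3-.5,z)
print("block",fit([q(c,.032) for c in[(295,167),(472,205),(450,312),(275,277)]],[(.05,.08),(.05,-.08),(-.05,-.08),(-.05,.08)]))
print("stop",fit([q(c,.022) for c in[(93,52),(378,67),(377,91),(86,205),(108,207),(117,78)]],[(.02,.02),(.02,-.24),(0,-.24),(-.12,.02),(-.12,0),(0,0)]))
print("lamp",q((692,270),.036))
E
```

```text
block (array([ 0.53719921, -0.04799846]), np.float64(-0.182699914804154), array([0.00247276, 0.00152591, 0.00070493, 0.00056513]))
stop (array([0.68439877, 0.18960393]), np.float64(-0.03105756601580109), array([0.00248944, 0.00102498, 0.00129619, 0.00040228, 0.00060892,
       0.00204543]))
lamp [ 0.51538983 -0.33449626  0.036     ]
```

```bash
cat >> h.py <<'E'
import json,math
def pose():
    o=manip.get_obs(); q=o["ee_rot"]; return np.array(o["position"]),math.atan2(2*q[0]*q[1]+2*q[2]*q[3],1-2*(q[1]**2+q[2]**2))
def go(wps,step=45,st=None):
    """wps: (x,y,z,phi[,step]); rows in tool axes; phi = world angle of tool x"""
    P,f=st or pose(); rows=[]
    for w in wps:
        T=np.array(w[:3]); sp=w[4] if len(w)>4 else step
        n=max(1,math.ceil(max(np.linalg.norm(T-P)*1000/sp,abs(w[3]-f)/.14)))
        for k in range(n):
            d=(T-P)/(n-k)*1000; s=-(w[3]-f)/(n-k); c,si=math.cos(f),math.sin(f)
            r=[round(c*d[0]+si*d[1]),round(si*d[0]-c*d[1]),round(-d[2])]; s=round(s,2)
            rows.append({"dp":r,"spin":s})
            P=P+np.array([c*r[0]+si*r[1],si*r[0]-c*r[1],-r[2]])/1000; f-=s
    for i in range(0,len(rows),5): print(json.dumps(rows[i:i+5]).replace(" ",""))
    print(len(rows),P.round(4),round(f,3))
E
python3 - <<'E'
from h import *
print(pose())
go([(.50,.20,.33,2.0),(.5135,-.176,.26,1.388),(.5135,-.176,.182,1.388)])
E
```

```text
(array([0.23342869, 0.57977934, 0.40470582]), 2.758778565964538)
[{"dp":[-35,-23,7],"spin":0.07},{"dp":[-37,-20,7],"spin":0.07},{"dp":[-38,-18,7],"spin":0.07},{"dp":[-39,-15,7],"spin":0.07},{"dp":[-40,-12,7],"spin":0.07}]
[{"dp":[-41,-10,7],"spin":0.07},{"dp":[-42,-7,7],"spin":0.07},{"dp":[-42,-3,6],"spin":0.07},{"dp":[-43,-1,7],"spin":0.07},{"dp":[-42,3,6],"spin":0.06}]
[{"dp":[-42,5,7],"spin":0.07},{"dp":[-39,-16,8],"spin":0.07},{"dp":[-40,-13,8],"spin":0.07},{"dp":[-40,-11,8],"spin":0.07},{"dp":[-41,-8,8],"spin":0.07}]
[{"dp":[-42,-5,8],"spin":0.07},{"dp":[-42,-2,7],"spin":0.07},{"dp":[-42,1,8],"spin":0.06},{"dp":[-41,4,7],"spin":0.07},{"dp":[-41,7,8],"spin":0.06}]
[{"dp":[0,0,39],"spin":0.0},{"dp":[0,0,39],"spin":0.0}]
22 [ 0.5132 -0.176   0.1817] 1.389
```

Emit:
{"name": "arm_command", "arguments": {
  "plan": [
    {"dp":[-35,-23,7],"spin":0.07},
    {"dp":[-37,-20,7],"spin":0.07},
    {"dp":[-38,-18,7],"spin":0.07},
    {"dp":[-39,-15,7],"spin":0.07},
    {"dp":[-40,-12,7],"spin":0.07}
  ],
  "grip": -0.2,
  "newtons": 20
}}

```text
clock: 1.05
position: [0.3546, 0.4068, 0.3697]
ee_rot: [0.36, 0.933, 0.0, 0.0]
ft_force: [0.5, 0.4, -0.4]
grip_width: 0.601
grasp_force: 0.0
```

Emit:
{"name": "arm_command", "arguments": {
  "plan": [
    {"dp":[-41,-10,7],"spin":0.07},
    {"dp":[-42,-7,7],"spin":0.07},
    {"dp":[-42,-3,6],"spin":0.07},
    {"dp":[-43,-1,7],"spin":0.07},
    {"dp":[-42,3,6],"spin":0.06}
  ]
}}

```text
clock: 1.55
position: [0.4765, 0.2332, 0.3367]
ee_rot: [0.512, 0.859, 0.0, 0.0]
ft_force: [0.5, 0.2, 0.5]
grip_width: 0.603
grasp_force: 0.0
```

Emit:
{"name": "arm_command", "arguments": {
  "plan": [
    {"dp":[-42,5,7],"spin":0.07},
    {"dp":[-39,-16,8],"spin":0.07},
    {"dp":[-40,-13,8],"spin":0.07},
    {"dp":[-40,-11,8],"spin":0.07},
    {"dp":[-41,-8,8],"spin":0.07}
  ]
}}

```text
clock: 2.05
position: [0.5054, 0.0314, 0.2976]
ee_rot: [0.654, 0.757, 0.0, 0.0]
ft_force: [0.9, 0.0, -0.7]
grip_width: 0.601
grasp_force: 0.0
```

Emit:
{"name": "arm_command", "arguments": {
  "plan": [
    {"dp":[-42,-5,8],"spin":0.07},
    {"dp":[-42,-2,7],"spin":0.07},
    {"dp":[-42,1,8],"spin":0.06},
    {"dp":[-41,4,7],"spin":0.07},
    {"dp":[-41,7,8],"spin":0.06}
  ]
}}

```text
clock: 2.55
position: [0.5132, -0.1776, 0.2598]
ee_rot: [0.769, 0.639, 0.0, 0.0]
ft_force: [1.9, -0.2, -0.4]
grip_width: 0.601
grasp_force: 0.0
```

Emit:
{"name": "arm_command", "arguments": {
  "plan": [
    {"dp":[0,0,39],"spin":0},
    {"dp":[0,0,39],"spin":0},
    {"dp":[0,0,0],"spin":0}
  ]
}}

```text
clock: 2.85
position: [0.5112, -0.1754, 0.1776]
ee_rot: [0.768, 0.64, -0.003, -0.003]
ft_force: [0.2, 0.4, 0.9]
grip_width: 0.601
grasp_force: 0.0
```

```bash
python3 - <<'E'
from h import *
print(pose())
a=viewer.camera("scene"); b=viewer.camera("wrist")
a=cv2.resize(a[150:330,120:400],None,fx=1.8,fy=1.8)
b=cv2.resize(b,None,fx=.5,fy=.5)
c=np.zeros((max(a.shape[0],b.shape[0]),a.shape[1]+b.shape[1],3),np.uint8);c[:a.shape[0],:a.shape[1]]=a;c[:b.shape[0],a.shape[1]:]=b
cv2.imwrite("pics/s1.png",c)
E
```

```text
(array([ 0.51123349, -0.17542495,  0.17760805]), 1.3886049827279312)
```

View pics/s1.png

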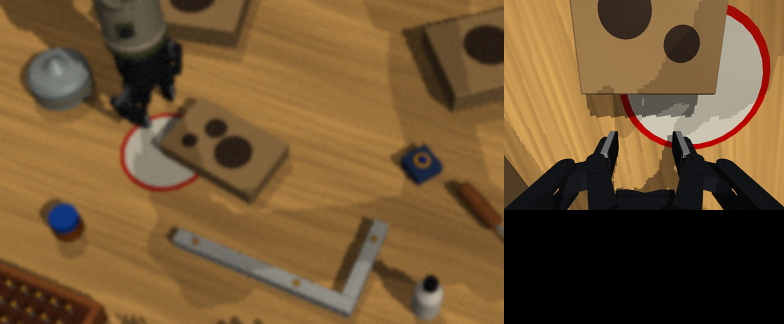

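The picture shows the fingers low behind the block's right face, square to it and centred, with a clear gap. Next I push along the block's own y axis.

Emit:
{"name": "arm_command", "arguments": {
  "plan": [
    {"dp":[15,0,0],"spin":0},
    {"dp":[12,0,0],"spin":0},
    {"dp":[8,0,0],"spin":0},
    {"dp":[8,0,0],"spin":0},
    {"dp":[8,0,0],"spin":0}
  ]
}}

```text
clock: 3.45
position: [0.5227, -0.1259, 0.1825]
ee_rot: [0.769, 0.64, 0.0, 0.001]
ft_force: [-0.3, -2.8, 1.3]
grip_width: 0.604
grasp_force: 1.5
```

Emit:
{"name": "arm_command", "arguments": {
  "plan": [
    {"dp":[10,0,0],"spin":0},
    {"dp":[10,0,0],"spin":0},
    {"dp":[10,0,0],"spin":0},
    {"dp":[10,0,0],"spin":0},
    {"dp":[10,0,0],"spin":0}
  ]
}}

```text
clock: 3.95
position: [0.5316, -0.0758, 0.1816]
ee_rot: [0.768, 0.64, -0.0, -0.0]
ft_force: [-0.1, -3.4, 1.7]
grip_width: 0.601
grasp_force: 1.4
```

```bash
python3 - <<'E'
from h import *
print(pose()); cv2.imwrite("pics/t2.png",cv2.resize(viewer.camera("top")[105:225,180:440],None,fx=3,fy=3,interpolation=cv2.INTER_CUBIC))
print([(np.round(r["position"],3),r["score"]) for r in finder.find_in("top","block")])
E
```

```text
(array([ 0.53162312, -0.07580952,  0.18162186]), 1.3889197391413013)
[(array([ 0.3  , -0.239,  0.045]), 0.96), (array([0.55 , 0.03 , 0.032]), 0.94), (array([0.22 , 0.284, 0.046]), 0.74)]
```

View pics/t2.png

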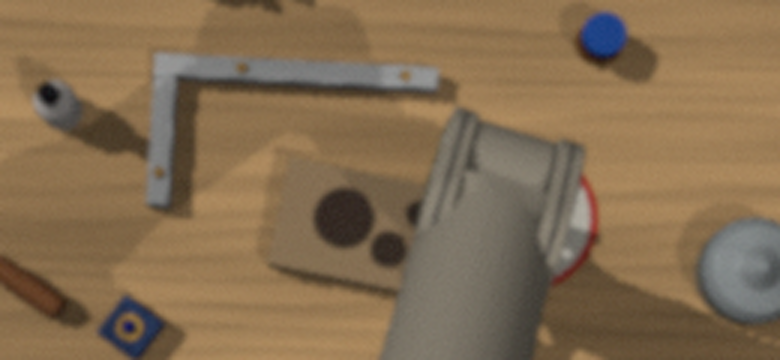

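The picture shows the block sliding straight, its left end now at crop px (275,205), while the bystanders haven't moved. I keep pushing.

Emit:
{"name": "arm_command", "arguments": {
  "plan": [
    {"dp":[10,0,0],"spin":0},
    {"dp":[10,0,0],"spin":0},
    {"dp":[10,0,0],"spin":0},
    {"dp":[10,0,0],"spin":0},
    {"dp":[10,0,0],"spin":0}
  ]
}}

```text
clock: 4.55
position: [0.5406, -0.0264, 0.1816]
ee_rot: [0.768, 0.64, -0.0, -0.0]
ft_force: [-0.5, -1.3, -0.9]
grip_width: 0.602
grasp_force: 0.7
```

Emit:
{"name": "arm_command", "arguments": {
  "plan": [
    {"dp":[4,0,0],"spin":0},
    {"dp":[-10,0,0],"spin":0},
    {"dp":[-25,0,0],"spin":0},
    {"dp":[0,0,-45],"spin":0},
    {"dp":[0,0,-45],"spin":0}
  ]
}}

```text
clock: 5.05
position: [0.534, -0.0601, 0.272]
ee_rot: [0.769, 0.639, -0.001, -0.001]
ft_force: [1.4, -0.6, 0.4]
grip_width: 0.595
grasp_force: 0.0
```

```bash
python3 - <<'E'
from h import *
print(pose(),manip.get_obs()["joint_pos"].round(2))
for f in (-.031,3.11):
  print(f); go([(.43,.03,.26,f),(.43,.075,.26,f),(.43,.075,.178,f)])
cv2.imwrite("pics/t3.png",viewer.camera("top"))
im=viewer.camera("scene");cv2.imwrite("pics/s3.png",im)
print([(np.round(r["position"],3),r["score"]) for r in finder.find_in("scene","block")])
E
```

```text
(array([ 0.53396106, -0.06008944,  0.27196846]), 1.3858142741481778) [-0.48  0.29  0.58  1.87 -0.18  1.04 -0.01]
-0.031
[{"dp":[6,-11,1],"spin":0.13},{"dp":[5,-12,1],"spin":0.13},{"dp":[3,-12,1],"spin":0.13},{"dp":[2,-12,1],"spin":0.13},{"dp":[0,-13,1],"spin":0.13}]
[{"dp":[-1,-12,1],"spin":0.13},{"dp":[-3,-12,1],"spin":0.13},{"dp":[-5,-12,1],"spin":0.13},{"dp":[-6,-11,1],"spin":0.13},{"dp":[-7,-10,1],"spin":0.12}]
[{"dp":[-9,-9,2],"spin":0.13},{"dp":[-1,-45,0],"spin":-0.0},{"dp":[0,0,41],"spin":-0.0},{"dp":[0,0,41],"spin":-0.0}]
14 [0.4303 0.0753 0.178 ] -0.034
3.11
[{"dp":[5,-9,1],"spin":-0.13},{"dp":[7,-8,1],"spin":-0.13},{"dp":[8,-7,1],"spin":-0.13},{"dp":[8,-7,1],"spin":-0.13},{"dp":[9,-5,1],"spin":-0.13}]
[{"dp":[10,-4,1],"spin":-0.13},{"dp":[10,-3,1],"spin":-0.13},{"dp":[11,-1,1],"spin":-0.14},{"dp":[11,0,1],"spin":-0.13},{"dp":[10,1,1],"spin":-0.14}]
[{"dp":[10,3,1],"spin":-0.13},{"dp":[10,4,0],"spin":-0.14},{"dp":[9,5,1],"spin":-0.13},{"dp":[1,23,0],"spin":-0.0},{"dp":[1,22,0],"spin":-0.0}]
[{"dp":[0,0,41],"spin":-0.0},{"dp":[0,0,41],"spin":-0.0}]
17 [0.4297 0.0746 0.178 ] 3.106
[(array([ 0.335, -0.281,  0.04 ]), 0.94), (array([0.567, 0.074, 0.029]), 0.77), (array([0.238, 0.286, 0.042]), 0.72)]
```

Emit:
{"name": "arm_command", "arguments": {
  "plan": [
    {"dp":[6,-11,1],"spin":0.13},
    {"dp":[5,-12,1],"spin":0.13},
    {"dp":[3,-12,1],"spin":0.13},
    {"dp":[2,-12,1],"spin":0.13},
    {"dp":[0,-13,1],"spin":0.13}
  ],
  "grip": -1
}}

```text
clock: 5.7
position: [0.486, -0.0177, 0.2658]
ee_rot: [0.934, 0.358, -0.001, -0.0]
ft_force: [0.0, -0.2, -0.1]
grip_width: 0.999
grasp_force: 0.0
```

Emit:
{"name": "arm_command", "arguments": {
  "plan": [
    {"dp":[-1,-12,1],"spin":0.13},
    {"dp":[-3,-12,1],"spin":0.13},
    {"dp":[-5,-12,1],"spin":0.13},
    {"dp":[-6,-11,1],"spin":0.13},
    {"dp":[-7,-10,1],"spin":0.12}
  ]
}}

```text
clock: 6.2
position: [0.4394, 0.0236, 0.2608]
ee_rot: [0.999, 0.046, -0.001, 0.0]
ft_force: [-0.1, -0.1, -1.0]
grip_width: 0.999
grasp_force: 0.0
```

Emit:
{"name": "arm_command", "arguments": {
  "plan": [
    {"dp":[-9,-9,2],"spin":0.13},
    {"dp":[-1,-41,0],"spin":0},
    {"dp":[0,0,41],"spin":0},
    {"dp":[0,0,40],"spin":0},
    {"dp":[0,0,0],"spin":0}
  ]
}}

```text
clock: 6.7
position: [0.4282, 0.0719, 0.1744]
ee_rot: [1.0, -0.016, -0.004, 0.003]
ft_force: [-1.1, -1.4, -0.3]
grip_width: 1.002
grasp_force: 0.0
```

```bash
python3 - <<'E'
from h import *
print(pose())
a=viewer.camera("top")[105:225,170:350]; b=viewer.camera("wrist")
a=cv2.resize(a,None,fx=2.8,fy=2.8,interpolation=cv2.INTER_CUBIC);b=cv2.resize(b,None,fx=.5,fy=.5)
c=np.zeros((max(a.shape[0],b.shape[0]),a.shape[1]+b.shape[1],3),np.uint8);c[:a.shape[0],:a.shape[1]]=a;c[:b.shape[0],a.shape[1]:]=b
cv2.imwrite("pics/t4.png",c)
E
```

```text
(array([0.42815393, 0.07186531, 0.17438319]), -0.03149410665655006)
```

View pics/t4.png

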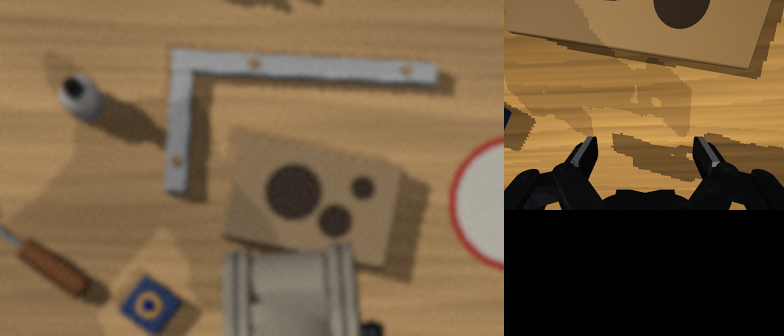

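The picture shows the block still yawed, its left face about 35 mm clear of the end bar. The fingers are behind its near face and centred. Now I push to +x, squared to the stop.

Emit:
{"name": "arm_command", "arguments": {
  "plan": [
    {"dp":[20,0,0],"spin":0},
    {"dp":[15,0,0],"spin":0},
    {"dp":[10,0,0],"spin":0},
    {"dp":[10,0,0],"spin":0},
    {"dp":[10,0,0],"spin":0}
  ]
}}

```text
clock: 7.3
position: [0.4962, 0.0708, 0.1795]
ee_rot: [1.0, -0.016, 0.0, -0.0]
ft_force: [-2.3, -1.0, 0.3]
grip_width: 1.002
grasp_force: 1.0
```

Emit:
{"name": "arm_command", "arguments": {
  "plan": [
    {"dp":[10,0,0],"spin":0},
    {"dp":[10,0,0],"spin":0},
    {"dp":[10,0,0],"spin":0},
    {"dp":[10,0,0],"spin":0},
    {"dp":[10,0,0],"spin":0}
  ]
}}

```text
clock: 7.8
position: [0.5465, 0.0695, 0.1786]
ee_rot: [1.0, -0.015, -0.0, -0.0]
ft_force: [-3.5, -0.2, 1.9]
grip_width: 0.997
grasp_force: 1.5
```

Emit:
{"name": "arm_command", "arguments": {
  "plan": [
    {"dp":[6,0,0],"spin":0},
    {"dp":[4,0,0],"spin":0},
    {"dp":[3,0,0],"spin":0},
    {"dp":[3,0,0],"spin":0}
  ]
}}

```text
clock: 8.2
position: [0.5617, 0.0689, 0.1786]
ee_rot: [1.0, -0.016, -0.0, -0.0]
ft_force: [-2.2, -0.5, 0.1]
grip_width: 0.999
grasp_force: 0.9
```

Emit:
{"name": "arm_command", "arguments": {
  "plan": [
    {"dp":[3,0,0],"spin":0},
    {"dp":[3,0,0],"spin":0},
    {"dp":[2,0,0],"spin":0}
  ]
}}

```text
clock: 8.5
position: [0.5699, 0.0687, 0.1786]
ee_rot: [1.0, -0.016, 0.0, -0.0]
ft_force: [-2.8, -0.1, -0.9]
grip_width: 1.001
grasp_force: 0.8
```

Emit:
{"name": "arm_command", "arguments": {
  "plan": [
    {"dp":[2,0,0],"spin":0},
    {"dp":[2,0,0],"spin":0},
    {"dp":[1,0,0],"spin":0}
  ]
}}

```text
clock: 8.8
position: [0.5725, 0.0686, 0.178]
ee_rot: [1.0, -0.016, -0.004, -0.0]
ft_force: [-23.6, 1.2, 17.3]
grip_width: 0.999
grasp_force: 11.9
```

Emit:
{"name": "arm_command", "arguments": {
  "plan": [
    {"dp":[-5,0,0],"spin":0},
    {"dp":[-20,0,0],"spin":0},
    {"dp":[-5,0,-40],"spin":0},
    {"dp":[0,0,-40],"spin":0}
  ],
  "grip": -1
}}

```text
clock: 9.2
position: [0.5438, 0.0694, 0.2591]
ee_rot: [1.0, -0.016, -0.001, 0.0]
ft_force: [1.1, -0.1, 0.0]
grip_width: 1.004
grasp_force: 0.0
```

```bash
python3 - <<'E'
from h import *
print(pose())
go([(.60,-.07,.26,1.0),(.62,-.075,.25,1.54),(.62,-.075,.182,1.54)])
a=viewer.camera("scene")[200:360,180:400];a=cv2.resize(a,None,fx=3,fy=3,interpolation=cv2.INTER_CUBIC)
cv2.imwrite("pics/s5.png",a)
E
```

```text
(array([0.54382775, 0.06937914, 0.259059  ]), -0.03134703220507176)
[{"dp":[8,17,0],"spin":-0.13},{"dp":[5,18,0],"spin":-0.13},{"dp":[3,19,0],"spin":-0.13},{"dp":[0,19,0],"spin":-0.13},{"dp":[-2,19,0],"spin":-0.13}]
[{"dp":[-4,18,0],"spin":-0.13},{"dp":[-7,17,0],"spin":-0.13},{"dp":[-9,17,-1],"spin":-0.12},{"dp":[2,5,3],"spin":-0.14},{"dp":[1,5,2],"spin":-0.13}]
[{"dp":[0,5,3],"spin":-0.14},{"dp":[0,5,2],"spin":-0.13},{"dp":[0,0,34],"spin":-0.0},{"dp":[0,0,34],"spin":-0.0}]
14 [ 0.62   -0.0751  0.1821] 1.539
```

View pics/s5.png

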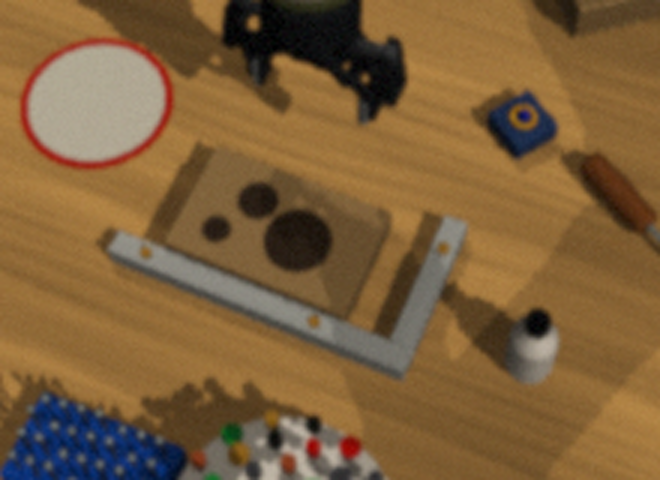

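The picture shows the block flat against the back bar, with about 35 mm left between its left face and the end bar. I go round to its right face.

Emit:
{"name": "arm_command", "arguments": {
  "plan": [
    {"dp":[8,17,0],"spin":-0.13},
    {"dp":[5,18,0],"spin":-0.13},
    {"dp":[3,19,0],"spin":-0.13},
    {"dp":[0,19,0],"spin":-0.13},
    {"dp":[-2,19,0],"spin":-0.13}
  ],
  "grip": -0.2
}}

```text
clock: 9.75
position: [0.5805, -0.0193, 0.259]
ee_rot: [0.952, 0.307, 0.001, 0.0]
ft_force: [0.6, 0.5, -0.0]
grip_width: 0.603
grasp_force: 0.0
```

Emit:
{"name": "arm_command", "arguments": {
  "plan": [
    {"dp":[-4,18,0],"spin":-0.13},
    {"dp":[-7,17,0],"spin":-0.13},
    {"dp":[-9,17,-1],"spin":-0.12},
    {"dp":[2,5,3],"spin":-0.14},
    {"dp":[1,5,2],"spin":-0.13}
  ]
}}

```text
clock: 10.25
position: [0.6117, -0.0737, 0.2549]
ee_rot: [0.804, 0.594, 0.0, 0.001]
ft_force: [-0.8, 0.5, -0.1]
grip_width: 0.603
grasp_force: 0.0
```

Emit:
{"name": "arm_command", "arguments": {
  "plan": [
    {"dp":[0,5,3],"spin":-0.14},
    {"dp":[0,5,2],"spin":-0.13},
    {"dp":[0,0,34],"spin":0},
    {"dp":[0,0,33],"spin":0},
    {"dp":[0,0,0],"spin":0}
  ]
}}

```text
clock: 10.75
position: [0.6193, -0.0748, 0.1787]
ee_rot: [0.718, 0.696, -0.002, -0.002]
ft_force: [-0.1, 0.4, 0.3]
grip_width: 0.605
grasp_force: 0.0
```

Emit:
{"name": "arm_command", "arguments": {
  "plan": [
    {"dp":[20,0,0],"spin":0},
    {"dp":[15,0,0],"spin":0},
    {"dp":[8,0,0],"spin":0},
    {"dp":[8,0,0],"spin":0}
  ]
}}

```text
clock: 11.15
position: [0.6229, -0.0232, 0.1837]
ee_rot: [0.718, 0.696, 0.001, 0.0]
ft_force: [0.3, 0.5, -0.4]
grip_width: 0.599
grasp_force: 0.0
```

Emit:
{"name": "arm_command", "arguments": {
  "plan": [
    {"dp":[8,0,0],"spin":0},
    {"dp":[8,0,0],"spin":0},
    {"dp":[7,0,0],"spin":0},
    {"dp":[6,0,0],"spin":0},
    {"dp":[5,0,0],"spin":0}
  ]
}}

```text
clock: 11.65
position: [0.6237, 0.0103, 0.1828]
ee_rot: [0.718, 0.696, 0.0, 0.0]
ft_force: [-0.3, -2.6, 2.0]
grip_width: 0.599
grasp_force: 1.5
```

Emit:
{"name": "arm_command", "arguments": {
  "plan": [
    {"dp":[2,0,0],"spin":0},
    {"dp":[2,0,0],"spin":0},
    {"dp":[1,0,0],"spin":0}
  ]
}}

```text
clock: 11.95
position: [0.6238, 0.0149, 0.1827]
ee_rot: [0.718, 0.696, -0.0, 0.0]
ft_force: [-0.9, -2.6, 1.2]
grip_width: 0.6
grasp_force: 1.5
```

Emit:
{"name": "arm_command", "arguments": {
  "plan": [
    {"dp":[2,0,0],"spin":0},
    {"dp":[2,0,0],"spin":0}
  ]
}}

```text
clock: 12.15
position: [0.6239, 0.0189, 0.1827]
ee_rot: [0.718, 0.696, -0.0, -0.0]
ft_force: [0.5, -2.3, 2.3]
grip_width: 0.6
grasp_force: 1.4
```

Emit:
{"name": "arm_command", "arguments": {
  "plan": [
    {"dp":[1,0,0],"spin":0},
    {"dp":[1,0,0],"spin":0}
  ]
}}

```text
clock: 12.35
position: [0.624, 0.0205, 0.1827]
ee_rot: [0.718, 0.696, -0.0, 0.0]
ft_force: [-0.1, -7.0, 1.7]
grip_width: 0.6
grasp_force: 3.3
```

Emit:
{"name": "arm_command", "arguments": {
  "plan": [
    {"dp":[1,0,0],"spin":0},
    {"dp":[1,0,0],"spin":0}
  ]
}}

```text
clock: 12.55
position: [0.624, 0.0209, 0.1827]
ee_rot: [0.719, 0.695, -0.001, 0.001]
ft_force: [0.2, -12.0, 2.7]
grip_width: 0.6
grasp_force: 5.9
```

The block is seated against the end bar. I back off and reseat it against the back bar.

Emit:
{"name": "arm_command", "arguments": {
  "plan": [
    {"dp":[-5,0,0],"spin":0},
    {"dp":[-25,0,0],"spin":0},
    {"dp":[0,0,-40],"spin":0},
    {"dp":[0,0,-40],"spin":0}
  ]
}}

```text
clock: 12.95
position: [0.6224, -0.0072, 0.2624]
ee_rot: [0.719, 0.695, -0.001, -0.001]
ft_force: [0.9, 0.8, -0.3]
grip_width: 0.601
grasp_force: 0.0
```

```bash
python3 - <<'E'
from h import *
print(pose())
go([(.52,.085,.262,.4),(.52,.108,.262,-.031),(.52,.108,.179,-.031)])
cv2.imwrite("pics/s6.png",viewer.camera("scene"))
E
```

```text
(array([ 0.62240894, -0.00718153,  0.26239381]), 1.5381338234030282)
[{"dp":[10,-12,0],"spin":0.13},{"dp":[8,-13,0],"spin":0.13},{"dp":[7,-14,0],"spin":0.13},{"dp":[5,-14,0],"spin":0.12},{"dp":[3,-15,0],"spin":0.13}]
[{"dp":[1,-15,0],"spin":0.12},{"dp":[-1,-15,0],"spin":0.13},{"dp":[-3,-15,0],"spin":0.12},{"dp":[-5,-15,0],"spin":0.13},{"dp":[2,-5,0],"spin":0.11}]
[{"dp":[2,-6,0],"spin":0.11},{"dp":[1,-5,0],"spin":0.1},{"dp":[0,-6,0],"spin":0.11},{"dp":[0,0,42],"spin":-0.0},{"dp":[0,0,41],"spin":-0.0}]
15 [0.5199 0.108  0.1794] -0.032
```

Emit:
{"name": "arm_command", "arguments": {
  "plan": [
    {"dp":[10,-12,0],"spin":0.13},
    {"dp":[8,-13,0],"spin":0.13},
    {"dp":[7,-14,0],"spin":0.13},
    {"dp":[5,-14,0],"spin":0.12},
    {"dp":[3,-15,0],"spin":0.13}
  ],
  "grip": -1
}}

```text
clock: 13.5
position: [0.5658, 0.0459, 0.2624]
ee_rot: [0.902, 0.433, 0.0, -0.001]
ft_force: [0.6, 0.3, -0.1]
grip_width: 1.005
grasp_force: 0.0
```

Emit:
{"name": "arm_command", "arguments": {
  "plan": [
    {"dp":[1,-15,0],"spin":0.12},
    {"dp":[-1,-15,0],"spin":0.13},
    {"dp":[-3,-15,0],"spin":0.12},
    {"dp":[-5,-15,0],"spin":0.13},
    {"dp":[2,-5,0],"spin":0.11}
  ]
}}

```text
clock: 14.0
position: [0.5193, 0.0925, 0.2623]
ee_rot: [0.99, 0.142, -0.001, -0.001]
ft_force: [0.5, -0.1, 0.1]
grip_width: 0.998
grasp_force: 0.0
```

Emit:
{"name": "arm_command", "arguments": {
  "plan": [
    {"dp":[2,-6,0],"spin":0.11},
    {"dp":[1,-5,0],"spin":0.1},
    {"dp":[0,-6,0],"spin":0.11},
    {"dp":[0,0,42],"spin":0},
    {"dp":[0,0,41],"spin":0}
  ]
}}

```text
clock: 14.5
position: [0.5207, 0.1096, 0.1793]
ee_rot: [1.0, -0.015, 0.001, -0.001]
ft_force: [1.0, 0.1, 0.3]
grip_width: 1.0
grasp_force: 0.0
```

Emit:
{"name": "arm_command", "arguments": {
  "plan": [
    {"dp":[20,0,0],"spin":0},
    {"dp":[15,0,0],"spin":0},
    {"dp":[6,0,0],"spin":0},
    {"dp":[4,0,0],"spin":0},
    {"dp":[4,0,0],"spin":0}
  ]
}}

```text
clock: 15.0
position: [0.5693, 0.1069, 0.1797]
ee_rot: [1.0, -0.015, -0.0, -0.0]
ft_force: [-0.1, -0.1, -0.4]
grip_width: 0.999
grasp_force: 0.0
```

Emit:
{"name": "arm_command", "arguments": {
  "plan": [
    {"dp":[2,0,0],"spin":0},
    {"dp":[1,0,0],"spin":0},
    {"dp":[1,0,0],"spin":0}
  ]
}}

```text
clock: 15.3
position: [0.5726, 0.1067, 0.1796]
ee_rot: [1.0, -0.015, -0.001, -0.0]
ft_force: [-9.2, 0.9, 7.4]
grip_width: 0.999
grasp_force: 4.4
```

Emit:
{"name": "arm_command", "arguments": {
  "plan": [
    {"dp":[-5,0,0],"spin":0},
    {"dp":[-25,0,0],"spin":0},
    {"dp":[-5,0,-40],"spin":0},
    {"dp":[0,0,-40],"spin":0}
  ]
}}

```text
clock: 15.7
position: [0.5369, 0.1075, 0.2597]
ee_rot: [1.0, -0.015, -0.001, 0.0]
ft_force: [1.4, 1.3, 0.0]
grip_width: 0.997
grasp_force: 0.0
```

```bash
python3 - <<'E'
from h import *
a=viewer.camera("scene");b=viewer.camera("top")
cv2.imwrite("pics/top7.png",b)
for c in("scene","top"): print([(np.round(r["position"],3),r["score"]) for r in finder.find_in(c,"lamp")][:1],[(np.round(r["position"],3),r["score"]) for r in finder.find_in(c,"mark")][:1])
a=cv2.resize(a[200:340,180:380],None,fx=2.3,fy=2.3,interpolation=cv2.INTER_CUBIC)
b=cv2.resize(b[165:230,395:465],None,fx=4.5,fy=4.5,interpolation=cv2.INTER_CUBIC)
c=np.zeros((max(a.shape[0],b.shape[0]),a.shape[1]+b.shape[1],3),np.uint8);c[:a.shape[0],:a.shape[1]]=a;c[:b.shape[0],a.shape[1]:]=b
cv2.imwrite("pics/s7.png",c)
E
```

```text
[(array([0.462, 0.226, 0.02 ]), 0.63)] []
[(array([ 0.512, -0.329,  0.048]), 0.72)] [(array([ 0.56 , -0.132,  0.001]), 0.66)]
```

View pics/s7.png

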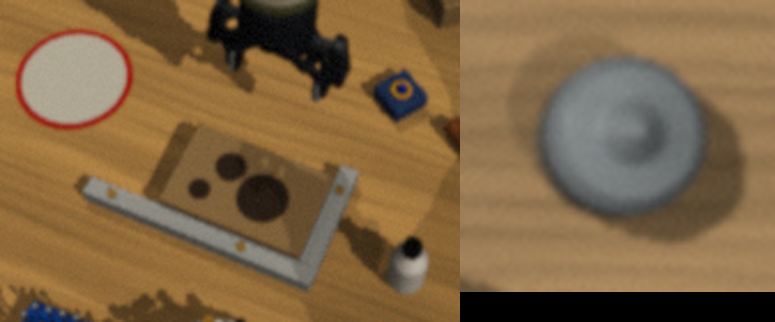

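The picture shows the block flat against both bars and the bystanders unmoved. The lamp is centred at top px (430.6,194.6). Next I refit the mark and plan the lamp push.

```bash
cat >> h.py <<'E'
def mark(im):
    h=cv2.cvtColor(im,cv2.COLOR_BGR2HSV); m=(((h[...,0]<8)|(h[...,0]>172))&(h[...,1]>120)&(h[...,2]>90)).astype(np.uint8)
    m[:, :310]=0;m[:,400:]=0;m[:140]=0;m[215:]=0
    ys,xs=np.nonzero(m);P=np.array([ray("top",x,y)[:2] for x,y in zip(xs,ys)])
    s=np.linalg.lstsq(np.c_[2*P,np.ones(len(P))],(P**2).sum(1),rcond=None)[0];return s[:2],np.sqrt(s[2]+s[0]**2+s[1]**2)
E
python3 - <<'E'
from h import *
m,r=mark(cv2.imread("pics/top7.png"));L=ray("top",430.6,194.6,.03)[:2];print(m,r,L)
d=m-L;D=np.linalg.norm(d);f=math.atan2(d[1],d[0]);u=d/D;print(D,f)
S=L-.11*u
go([(.52,-.05,.27,.6,48),(S[0],S[1],.26,f,48),(S[0],S[1],.179,f)])
E
```

```text
[ 0.56380987 -0.13377987] 0.06494837943462053 [ 0.51623273 -0.3367522 ]
0.2084738606042457 1.340551054207936
[{"dp":[-3,32,-2],"spin":-0.13},{"dp":[-7,31,-2],"spin":-0.13},{"dp":[-10,30,-2],"spin":-0.12},{"dp":[-14,28,-3],"spin":-0.13},{"dp":[-18,26,-2],"spin":-0.12}]
[{"dp":[-27,34,1],"spin":-0.08},{"dp":[-30,32,1],"spin":-0.08},{"dp":[-32,30,1],"spin":-0.08},{"dp":[-35,27,1],"spin":-0.08},{"dp":[-37,24,1],"spin":-0.08}]
[{"dp":[-39,21,1],"spin":-0.09},{"dp":[-40,17,1],"spin":-0.08},{"dp":[-42,14,1],"spin":-0.09},{"dp":[-42,11,2],"spin":-0.08},{"dp":[0,0,40],"spin":-0.0}]
[{"dp":[0,0,41],"spin":-0.0}]
16 [ 0.4911 -0.4436  0.1788] 1.339
```

Emit:
{"name": "arm_command", "arguments": {
  "plan": [
    {"dp":[-3,32,-2],"spin":-0.13},
    {"dp":[-7,31,-2],"spin":-0.13},
    {"dp":[-10,30,-2],"spin":-0.12},
    {"dp":[-14,28,-3],"spin":-0.13},
    {"dp":[-18,26,-2],"spin":-0.12}
  ],
  "grip": -0.4
}}

```text
clock: 16.5
position: [0.5194, -0.051, 0.2696]
ee_rot: [0.955, 0.297, -0.001, -0.0]
ft_force: [0.6, -0.3, -0.7]
grip_width: 0.704
grasp_force: 0.0
```

Emit:
{"name": "arm_command", "arguments": {
  "plan": [
    {"dp":[-27,34,1],"spin":-0.08},
    {"dp":[-30,32,1],"spin":-0.08},
    {"dp":[-32,30,1],"spin":-0.08},
    {"dp":[-35,27,1],"spin":-0.08},
    {"dp":[-37,24,1],"spin":-0.08}
  ]
}}

```text
clock: 17.0
position: [0.5037, -0.2702, 0.2642]
ee_rot: [0.877, 0.48, -0.001, -0.001]
ft_force: [0.4, -0.5, -0.0]
grip_width: 0.698
grasp_force: 0.0
```

Emit:
{"name": "arm_command", "arguments": {
  "plan": [
    {"dp":[-39,21,1],"spin":-0.09},
    {"dp":[-40,17,1],"spin":-0.08},
    {"dp":[-42,14,1],"spin":-0.09},
    {"dp":[-42,11,2],"spin":-0.08},
    {"dp":[0,0,0],"spin":0}
  ]
}}

```text
clock: 17.5
position: [0.4875, -0.4498, 0.2587]
ee_rot: [0.786, 0.618, -0.002, -0.0]
ft_force: [-0.8, 0.5, 0.3]
grip_width: 0.701
grasp_force: 0.0
```

Emit:
{"name": "arm_command", "arguments": {
  "plan": [
    {"dp":[0,0,40],"spin":0},
    {"dp":[0,0,38],"spin":0},
    {"dp":[0,0,0],"spin":0}
  ]
}}

```text
clock: 17.8
position: [0.4896, -0.4414, 0.176]
ee_rot: [0.784, 0.62, -0.001, -0.005]
ft_force: [-0.7, 1.1, -0.2]
grip_width: 0.701
grasp_force: 0.0
```

```bash
python3 - <<'E'
from h import *
print(pose())
cv2.imwrite("pics/w8.png",viewer.camera("wrist"))
E
```

```text
(array([ 0.48963929, -0.44141135,  0.17599524]), 1.3385942649294242)
```

View pics/w8.png

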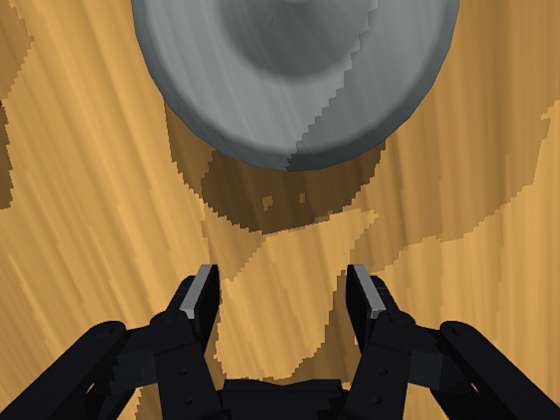

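The wrist view shows the lamp ahead at column 296, with the fingers centred at column 282. It will settle between the fingers, so I push along tool x.

Emit:
{"name": "arm_command", "arguments": {
  "plan": [
    {"dp":[20,0,0],"spin":0},
    {"dp":[16,0,0],"spin":0},
    {"dp":[8,0,0],"spin":0},
    {"dp":[8,0,0],"spin":0},
    {"dp":[8,0,0],"spin":0}
  ]
}}

```text
clock: 18.35
position: [0.5054, -0.385, 0.1833]
ee_rot: [0.784, 0.621, 0.0, 0.0]
ft_force: [-1.7, -5.8, 0.6]
grip_width: 0.701
grasp_force: 3.1
```

Emit:
{"name": "arm_command", "arguments": {
  "plan": [
    {"dp":[8,0,0],"spin":0},
    {"dp":[10,0,0],"spin":0},
    {"dp":[10,0,0],"spin":0},
    {"dp":[10,0,0],"spin":0},
    {"dp":[10,0,0],"spin":0}
  ]
}}

```text
clock: 18.85
position: [0.5165, -0.3381, 0.183]
ee_rot: [0.784, 0.62, 0.0, 0.0]
ft_force: [-0.8, -4.4, 4.0]
grip_width: 0.698
grasp_force: 2.8
```

Emit:
{"name": "arm_command", "arguments": {
  "plan": [
    {"dp":[10,0,0],"spin":0},
    {"dp":[10,0,0],"spin":0},
    {"dp":[10,0,0],"spin":0},
    {"dp":[10,0,0],"spin":0},
    {"dp":[10,0,0],"spin":0}
  ]
}}

```text
clock: 19.35
position: [0.528, -0.2891, 0.1827]
ee_rot: [0.784, 0.621, 0.0, 0.0]
ft_force: [-0.6, -4.9, 5.6]
grip_width: 0.699
grasp_force: 3.3
```

Emit:
{"name": "arm_command", "arguments": {
  "plan": [
    {"dp":[10,0,0],"spin":0},
    {"dp":[10,0,0],"spin":0},
    {"dp":[10,0,0],"spin":0},
    {"dp":[10,0,0],"spin":0},
    {"dp":[10,0,0],"spin":0}
  ]
}}

```text
clock: 19.85
position: [0.5395, -0.2404, 0.1827]
ee_rot: [0.784, 0.621, 0.0, -0.0]
ft_force: [-1.4, -5.5, 5.5]
grip_width: 0.697
grasp_force: 3.4
```

Emit:
{"name": "arm_command", "arguments": {
  "plan": [
    {"dp":[10,0,0],"spin":0},
    {"dp":[8,0,0],"spin":0},
    {"dp":[5,0,0],"spin":0},
    {"dp":[0,0,0],"spin":0}
  ]
}}

```text
clock: 20.25
position: [0.5449, -0.2174, 0.1824]
ee_rot: [0.784, 0.621, 0.0, -0.001]
ft_force: [1.2, -1.2, -0.1]
grip_width: 0.7
grasp_force: 0.4
```

```bash
python3 - <<'E'
from h import *
print(pose())
a=viewer.camera("top"); b=viewer.camera("wrist");s=viewer.camera("scene")[160:290,110:290]
s=cv2.resize(s,None,fx=2.4,fy=2.4);b=cv2.resize(b,None,fx=.6,fy=.6)
c=np.zeros((320,s.shape[1]+b.shape[1],3),np.uint8);c[:s.shape[0],:s.shape[1]]=s;c[:b.shape[0],s.shape[1]:]=b
cv2.imwrite("pics/s9.png",c)
E
```

```text
(array([ 0.5449354 , -0.21737923,  0.18242775]), 1.3403082298472182)
```

View pics/s9.png

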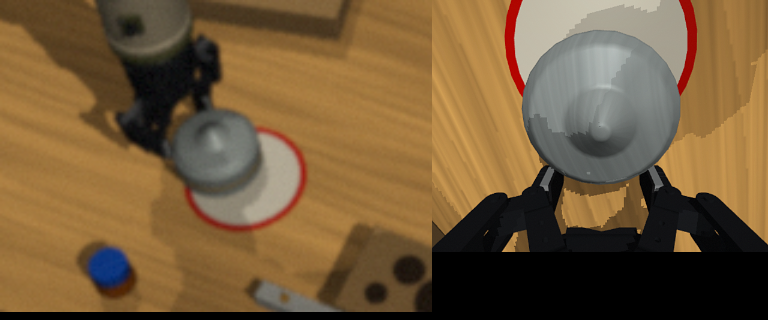

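The picture shows the lamp held between the fingers and in line with the ring: lamp and ring are both at wrist column 601. About 36 mm remain.

Emit:
{"name": "arm_command", "arguments": {
  "plan": [
    {"dp":[8,0,0],"spin":0},
    {"dp":[9,0,0],"spin":0},
    {"dp":[9,0,0],"spin":0},
    {"dp":[6,0,0],"spin":0},
    {"dp":[3,0,0],"spin":0}
  ]
}}

```text
clock: 20.9
position: [0.5529, -0.1836, 0.1825]
ee_rot: [0.784, 0.621, 0.0, -0.0]
ft_force: [0.6, -1.7, -0.8]
grip_width: 0.701
grasp_force: 0.9
```

Emit:
{"name": "arm_command", "arguments": {
  "plan": [
    {"dp":[1,0,0],"spin":0},
    {"dp":[0,0,0],"spin":0},
    {"dp":[-5,0,0],"spin":0},
    {"dp":[-25,0,0],"spin":0},
    {"dp":[-30,0,0],"spin":0}
  ]
}}

```text
clock: 21.4
position: [0.5394, -0.2422, 0.1828]
ee_rot: [0.784, 0.621, 0.0, -0.0]
ft_force: [-0.2, -0.1, -0.3]
grip_width: 0.703
grasp_force: 0.0
```

Emit:
{"name": "arm_command", "arguments": {
  "plan": [
    {"dp":[-40,0,0],"spin":0},
    {"dp":[-40,0,-40],"spin":0},
    {"dp":[-40,0,-40],"spin":0},
    {"dp":[0,0,0],"spin":0}
  ]
}}

```text
clock: 21.8
position: [0.5115, -0.3573, 0.2589]
ee_rot: [0.787, 0.617, 0.0, 0.005]
ft_force: [-0.1, -0.4, 0.3]
grip_width: 0.702
grasp_force: 0.0
```

```bash
python3 - <<'E'
from h import *
print(pose())
a=viewer.camera("top");s=viewer.camera("scene")
print([(np.round(r["position"],3),r["score"]) for r in finder.find_in("top","lamp")])
print([(np.round(r["position"],3),r["score"]) for r in finder.find_in("top","block")])
print(mark(a))
a=cv2.resize(a[110:220,220:390],None,fx=2.5,fy=2.5,interpolation=cv2.INTER_CUBIC)
s=cv2.resize(s[160:330,150:350],None,fx=1.8,fy=1.8,interpolation=cv2.INTER_CUBIC)
c=np.zeros((320,a.shape[1]+s.shape[1],3),np.uint8);c[:a.shape[0],:a.shape[1]]=a;c[:s.shape[0],a.shape[1]:]=s
cv2.imwrite("pics/s10.png",c)
E
```

```text
(array([ 0.51145264, -0.35728754,  0.25891344]), 1.3304826158321068)
[(array([ 0.556, -0.131,  0.049]), 0.81)]
[(array([0.63 , 0.111, 0.03 ]), 0.69), (array([ 0.325, -0.17 ,  0.042]), 0.66), (array([0.22 , 0.283, 0.044]), 0.56)]
(array([ 0.56372019, -0.13373324]), np.float64(0.06478444385859629))
```

View pics/s10.png

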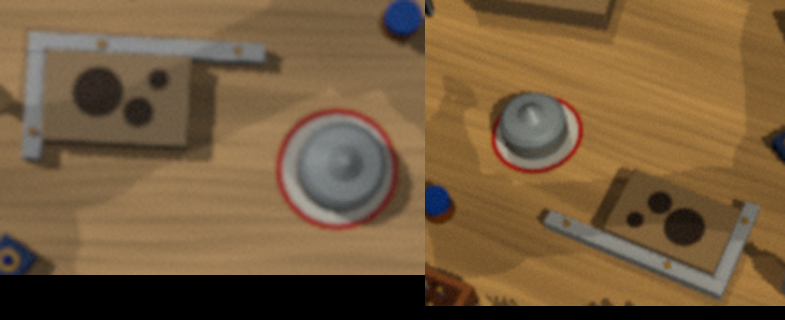

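The last picture shows the lamp centred inside the ring, about 3 mm off centre against a 12.5 mm margin. The block is flat in its corner and the bystanders are in place. I hand the job in.

```bash
python3 -c "
from h import *
print(manip.hand_in())"
```

```text
the job is handed in; nothing more can be done
None
```

The job is handed in: the block is flat against both bars of the stop, the lamp is wholly inside the red ring about 3 mm off centre, and nothing else was touched; the clock read about 22 s.

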